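# Tug the test-fixture cover, free its catch if caught, hold it open

## Robot

A 6-joint arm with a two-finger parallel gripper is mounted at the origin on a cart in front of the work surface, level with it; the furniture and walls round the work are solid. World frame = base frame: x ahead of the robot, y to its left, z up, the work surface at z = 0. Lengths are in m, angles in degrees, forces in N, time in s.
With the tool pointing down it reaches from about 0.35 to 0.875 m from the base axis. Payload 4.2 kg.
Tool frame: the origin (TCP) lies between the finger pads; the fingertips stand 17 mm ahead of it and the grasp point (between the pads) lies 2 mm behind it; z points along the fingers, y is the line along which they close (so a half turn about z gives the same grasp; the last joint's range is limited). The gripper opens to 87 mm and grips with 3 to 60 N. Pads are 19 mm wide; open, the fingers measure 117 mm over their backs; the gripper's body (75 mm by 190 mm) begins 51 mm behind the grasp point.
Start: joints at [90.619, 22.042, 0.453, 0, -68.411, -14.817], TCP at [0.153, 0.606, 0.24] pointing down, gripper open.
Joint ranges: [-179.83, 179.83], [-69.29, 118.12], [-61.27, 80.66], [-181.25, 117.63], [-171.15, -9.14], [-177.46, 177.46]. Speed limits (degrees/s): [159.86, 159.86, 180, 180, 180, 180].

## Interface

Orientations are given as a 3x3 rotation matrix whose columns are the frame's x, y, z axes.
In Python, from station import sense, capture, r, masks_of gives the robot as it stands.
- The arm moves only by the tool apply_moves, never from a script. Its argument "steps" is a list that holds one entry, the list of rows, each a list of 7 numbers: the opening, from 0 (shut) to 1 (fully open), then the shift along the tool's x, y, z in mm, then the turn, a rotation vector about the tool's x, y, z in rad. A call has 1 to 12 rows; each row shifts and turns the commanded pose from where the row before left it, along the tool's axes as they then stand; what a row does not reach is not made up. A row lasts 1/8 s, in which the tool goes at most 62.5 mm and 10.7 degrees, less where a joint would pass 70% of its speed; a pose out of reach is approached as far as the arm can. A call with a gripper value outside its range is refused whole. The fingers move at their own pace and stop on an object; the grip force is fixed at half the most. Time passes only in rows, so rows that do not move let the fingers close. It gives the time, the measured TCP pose, the force and the opening at its end, in the units of the state.
- sense(): the state, without advancing time (a new reading comes with each control period).
- capture(name): name is "scene" or "top" or "wrist"; returns a dict with "color" (400x640x3 uint8, red, green, blue), "vfov" (degrees; the focal length in pixels is half the picture's height over the tangent of half this angle, whatever the lens; pixels are square), "cx", "cy" (the principal point, pixels), "T" (4x4, takes a point from camera to world coordinates). Camera axes: x right, y down, z forward; pixel columns grow to the right and rows downward; lengths in m; the calibration is good to about 2 mm. A picture is of the moment at which its call begins. There is no depth.
- r.finish_job(): hands the job in, once; it reports no verdict.
Trained networks look in a picture, given as the dict that the camera call returned (one of the last four; its "shot" number tells which), for a name from the list of things; names that differ only in an ending like _2 or _b are one class to them, and where a whole thing is asked for, a point or a joint stands for the part that bears it (a point fixed in the world has none). Each returns a list of dicts, best first, with "confidence" (0 to 1); they miss things now and then, are a little off and sometimes report something else, mostly with a low value. They report only what shows in the picture. A call takes as long as a camera call.
- masks_of(picture, thing): "pixels" (400x640 bool, what is visible of it) and "box" ([left, top, width, height] in pixels, round what is visible of it).
The state is a dict: "time_s": time; "joints": joint angles; "joint_velocities": joint speeds; "effort": joint torques, N m; "tcp_pos": TCP position; "ee_rot": TCP orientation; "wrist_force": force on the tool from outside, world axes, zero at the start; "moment": the same for the moment, N m; "gripper_width": opening from 0.0 (shut) to 1.0 (fully open).
Only numpy, scipy, OpenCV 4.12 (cv2) and the standard library are available. Lean on these libraries where they do the work, as an engineer would, in place of code of your own. Each camera call takes 0.05 s, during which the arm holds its last target. There are 200 camera calls.

## Task

The relay in the blue test fixture has to come out, so take the cover by its bar handle and tug it up to learn whether the catch holds it. If it is caught, slide the yellow catch knob back, away from the cover, as far as it goes; if the cover comes freely, leave the catch alone. Then raise the cover at least 60 degrees, and finish while holding it open by the handle, as it falls shut when let go; do not force it past the catch or disturb the things standing round the fixture.

Things in the scene. Friction and masses are not known exactly. Their poses are not given: they have to be found in the camera images.
- fixture: The test fixture: an open blue housing, 150 x 150 mm, 68 mm high, on an aluminium base plate, fixed to the table; only its place and its turn about the vertical vary. Origin at the middle of the housing on the table surface; its x points from the handle side to the hinge side, its y is parallel to the hinge, z up. A grey catch block (46 mm in x, 78 mm in y, top 72 mm above the table) stands on its -y side.
- cover (a joint): Hinge of the cover (white frame with a clear pane, about 0.38 kg), rad: 0 shut, grows as the handle side rises, stop at 1.3. It falls shut from any angle when let go. Lifting it at the bar takes about 2 N. A caught cover still lifts until about 0.06 (11 mm at the bar) and there stops dead; a free one goes on rising.
- cover_hinge (a point): Point on the cover's hinge axis, mid width, 74 mm above the table, 82 mm on the +x side of the fixture's origin. The axis is parallel to the fixture's y.
- cover_bar (a point): The cover's handle: a dark round steel bar 10 mm thick and 90 mm long, parallel to the hinge, held by two arms in the plane of the cover. The point is the middle of the bar, 199 mm from the hinge axis; when shut it lies 117 mm to the -x side of the fixture's origin, 74 mm above the table, with a free gap of 35 mm between bar and cover edge for a finger. The bar can turn between the fingers as the cover swings.
- catch (a joint): Sliding catch bolt, m: 0 fully forward, 0.036 fully back against its stop. It moves along the fixture's -y (away from the cover), takes about 3 N and stays where it is left. It starts somewhere between 0 and 0.02; the bolt is always in the cover's ear then, but grips only if it reaches far enough in, which cannot be seen: only a tug tells.
- catch_knob (a point): Middle of the yellow catch knob, an upright cylinder 18 mm across and 34 mm high, that stands on the catch block (underside 3.5 mm above the block's top, this point about 93 mm above the table). It is carried by the catch bolt.
- glue_mid (a point): Middle of a small brown glue bottle with a black dropper cap, 33 mm across, 102 mm high, standing loose on the table.
- weight_mid (a point): Middle of a brass check weight, 38 mm across, 41 mm high, standing loose on the table.
- spare_relay_mid (a point): Middle of a blue relay, 23 x 29 x 40 mm, standing loose on the table behind the fixture.

How it is judged:
By the outcome, as a careful person would: the job done as asked, in the order asked, and still so for the second after the job is handed in, while the arm keeps its last pose, push and grip.
It also fails if it takes over 58 s, if anything falls off the work surface, if the arm or the gripper's body presses on something with over 40 N, if the wrist force passes 120 N, or if a joint passes its speed limit or range.

## Working session

There is one attempt and no reset: what is moved stays moved. The work goes in short steps, Python scripts to look and compute and a tool call to move; the robot and the scene stay as the last step left them, time stands still between calls to the robot, and variables do not carry over. Pictures are saved under pics/ and viewed, on a budget of 10 in all, crops included, one or two more only if the job needs it, and the job is handed in when it is done.

Besides the shell and the picture viewer there is one more tool, called after "Call:" by a JSON object that holds its "op" and its "data". apply_moves: Moves the arm, as the interface text tells. Its arguments: {"type":"object","properties":{"steps":{"type":"array","items":{"type":"array","items":{"type":"array","items":{"type":"number"}}}}},"required":["steps"]}

```bash
mkdir -p pics; cat > h.py <<'E'
import numpy as np, cv2
from station import sense, capture, r, masks_of
def f(p): return 200/np.tan(np.radians(p["vfov"])/2)
def ray(p,u,v):
    d=np.array([(u-p["cx"])/f(p),(v-p["cy"])/f(p),1.]); T=np.array(p["T"]); return T[:3,3],T[:3,:3]@d
def atz(p,u,v,z):
    o,d=ray(p,u,v); return o+d*(z-o[2])/d[2]
def proj(p,X):
    T=np.array(p["T"]); c=T[:3,:3].T@(np.array(X)-T[:3,3]); return c[:2]/c[2]*f(p)+[p["cx"],p["cy"]]
def save(p,n): cv2.imwrite("pics/"+n,cv2.cvtColor(p["color"],cv2.COLOR_RGB2BGR))
E
python3 - <<'E'
from h import *
np.set_printoptions(precision=3,suppress=True)
ims=[]
for n in("scene","top"):
    p=capture(n); ims.append(p["color"])
    save(p,n+"1.png"); print(n,p["vfov"],np.array(p["T"]))
    for t in("fixture","cover","cover_bar","catch_knob","glue_mid","weight_mid","spare_relay_mid"):
        for m in masks_of(p,t)[:1]:
            ys,xs=np.nonzero(m["pixels"]); print(t,m["confidence"],m["box"],xs.mean(),ys.mean(),cv2.minAreaRect(np.c_[xs,ys].astype(np.float32)))
print(sense())
E
```

```text
scene 54.072513740335175 [[ 0.865 -0.357  0.354  0.281]
 [-0.502 -0.633  0.589 -0.421]
 [ 0.014 -0.686 -0.727  0.771]
 [ 0.     0.     0.     1.   ]]
fixture 0.84 [243.6, 173.3, 133.3, 134.3] 302.7116970375649 239.5211238929044 ((304.8550109863281, 235.84722900390625), (116.73252868652344, 96.39651489257812), 67.65935516357422)
cover 0.55 [243.9, 177.8, 96.4, 72.3] 292.1448438729992 209.9606402519024 ((287.6432800292969, 212.5127410888672), (65.36331939697266, 83.16065979003906), 61.38954162597656)
cover_bar 0.91 [244.0, 178.1, 93.5, 71.1] 292.3033083124826 210.08423686405337 ((287.1372985839844, 212.87823486328125), (65.43125915527344, 81.26719665527344), 59.74356460571289)
catch_knob 0.68 [292.7, 250.2, 12.3, 16.6] 298.4432432432432 255.24324324324326 ((299.6724548339844, 256.0689697265625), (21.140338897705078, 10.898435592651367), 66.80140686035156)
glue_mid 0.71 [291.1, 244.5, 18.3, 24.0] 298.8582995951417 255.582995951417 ((297.9756774902344, 256.6349792480469), (23.215129852294922, 13.170762062072754), 86.18592071533203)
spare_relay_mid 0.52 [349.5, 192.3, 11.9, 17.6] 355.0 20
[... 1177 characters left out ...]
re_relay_mid 0.55 [325.2, 142.8, 15.2, 11.8] 331.9144736842105 149.0921052631579 ((331.7115783691406, 149.0576934814453), (12.551432609558105, 12.74754810333252), 78.69007110595703)
{'time_s': 0.8, 'joints': array([ 90.618,  22.041,   0.452,  -0.003, -68.414, -14.818]), 'joint_velocities': array([ 0.031,  0.019,  0.017,  0.078, -0.066, -0.099]), 'effort': array([  0.   , -39.041,  18.761,   4.224,   0.016,  -0.   ]), 'tcp_pos': array([0.153, 0.606, 0.24 ]), 'ee_rot': array([[ 0.969, -0.245, -0.   ],
       [-0.245, -0.969, -0.   ],
       [-0.   ,  0.   , -1.   ]]), 'wrist_force': array([ 0.057,  0.184, -0.15 ]), 'moment': array([-0.008, -0.001, -0.021]), 'gripper_width': 0.9992305961218138}
```

```bash
python3 -c "
import cv2
a=cv2.imread('pics/top1.png')[110:310,200:440];b=cv2.imread('pics/scene1.png')[140:340,200:440]
cv2.imwrite('pics/a1.png',cv2.resize(a,(720,600),interpolation=cv2.INTER_CUBIC));cv2.imwrite('pics/b1.png',cv2.resize(b,(720,600),interpolation=cv2.INTER_CUBIC))"
```

```text
(no output)
```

View pics/a1.png

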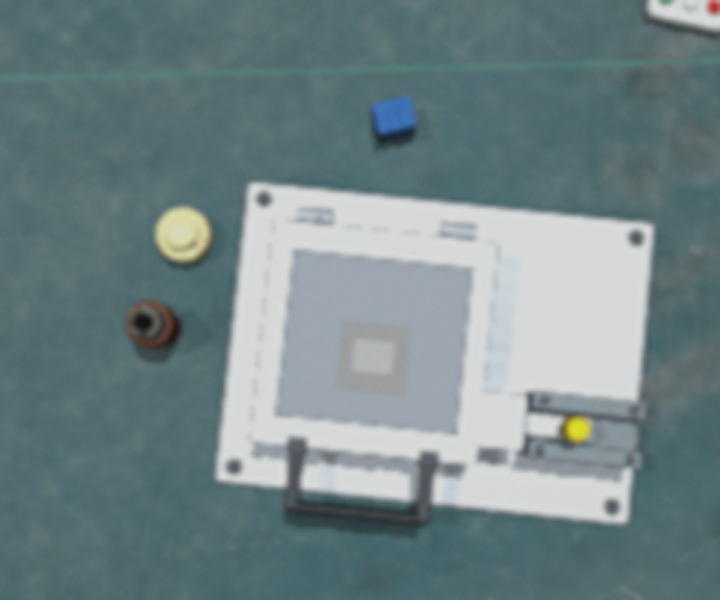

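View pics/b1.png

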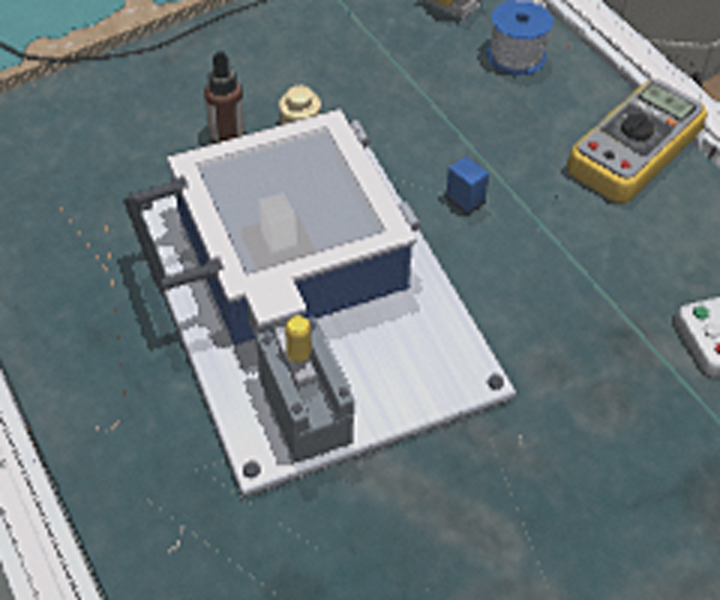

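The pictures show the cover shut with its bar on the robot side, at a1 px (292,510) to (427,519). The catch knob is at the right, a1 (578,428). The bottle and weight stand on the +y side, and the relay is behind the fixture.

```bash
python3 - <<'E'
from h import *
np.set_printoptions(precision=4,suppress=True)
p=capture("top")
q=lambda u,v,z:atz(p,200+u/3,110+v/3,z)[:2]
bl=q(292,510,.074);br=q(427,518,.074)
print("bar",bl,br,(bl+br)/2,np.linalg.norm(bl-br))
k=q(578,428,.110);print("knob top",k)
# base-plate corners-ish: cover outer edges on top z~.08
for a,b in(((215,480),(628,523)),((248,183),(654,224)),((292,510),(427,518))):
    d=q(*b,.006)-q(*a,.006);print("edge yaw of -y dir",np.degrees(np.arctan2(d[0],-d[1])),np.linalg.norm(d))
# dark-bar mask fit
c=p["color"].astype(int).sum(2)
roi=np.zeros_like(c,bool);roi[277:286,290:350]=1
ys,xs=np.nonzero(roi&(c<210))
print(len(xs),xs.min(),xs.max(),ys.min(),ys.max(),xs.mean(),ys.mean(),cv2.minAreaRect(np.c_[xs,ys].astype(np.float32)))
for z,(n,u,v) in zip((.102,.041,.04),(("glue",251,217.6),("weight",261.5,187.5),("relay",331.9,149.1))):print(n,atz(p,u,v,z))
s=capture("scene")
for X in(bl,br):print(proj(s,[*X,.074]))
print(proj(s,[*k,.11]))
E
```

```text
bar [0.4482 0.2005] [0.4404 0.1087] [0.4443 0.1546] 0.09213682431699027
knob top [0.4994 0.0083]
edge yaw of -y dir -7.361982062749391 0.3012005407332428
edge yaw of -y dir -7.3196136562052745 0.30121490440659104
edge yaw of -y dir -4.827852660378673 0.09808966160033941
327 295 341 277 285 316.7492354740061 281.4097859327217 ((318.0, 281.0), (46.0, 8.0), 0.0)
glue [0.5768 0.2895 0.102 ]
weight [0.6441 0.275  0.041 ]
relay [0.7236 0.1219 0.04  ]
[241.6317 207.4166]
[254.435  235.3982]
[298.7993 247.075 ]
```

Call:
{"op": "apply_moves", "data": {"steps": [[[0.4, 39.3, 36.6, 0, 0, 0, 0], [0.4, 39.3, 36.6, 0, 0, 0, 0], [0.4, 39.3, 36.6, 0, 0, 0, 0], [0.4, 39.3, 36.6, 0, 0, 0, 0], [0.4, 39.3, 36.6, 0, 0, 0, 0], [0.4, 39.3, 36.6, 0, 0, 0, 0], [0.4, 39.3, 36.6, 0, 0, 0, 0], [0.4, 39.3, 36.6, 0, 0, 0, 0], [0.4, 39.3, 36.6, 0, 0, 0, 0], [0.4, 39.3, 36.6, 0, 0, 0, 0]]]}}

```text
time_s: 2.15
tcp_pos: [0.4453, 0.1532, 0.24]
ee_rot: [[0.97, -0.245, 0.001], [-0.245, -0.97, 0.001], [0.001, -0.001, -1.0]]
wrist_force: [0.5, 0.9, -0.2]
gripper_width: 0.399
```

Call:
{"op": "apply_moves", "data": {"steps": [[[0.4, 0, 0, 5, 0, 0, 0.1815], [0.4, 0, 0, 5, 0, 0, 0.1815], [0.4, 0, 0, 5, 0, 0, 0.1815], [0.4, 0, 0, 5, 0, 0, 0.1815], [0.4, 0, 0, 5, 0, 0, 0.1815], [0.4, 0, 0, 5, 0, 0, 0.1815], [0.4, 0, 0, 5, 0, 0, 0.1815], [0.4, 0, 0, 5, 0, 0, 0.1815], [0.4, 0, 0, 0, 0, 0, 0]]]}}

```text
time_s: 3.28
tcp_pos: [0.4443, 0.1545, 0.1994]
ee_rot: [[-0.127, -0.992, -0.0], [-0.992, 0.127, -0.0], [0.0, 0.0, -1.0]]
wrist_force: [0.7, 1.1, -0.5]
gripper_width: 0.401
```

```bash
python3 - <<'E'
from h import *
np.set_printoptions(precision=4,suppress=True)
p=capture("wrist");save(p,"w1.png");print(np.array(p["T"]),p["vfov"])
for X in([.4482,.2005,.074],[.4404,.1087,.074],[.4994,.0083,.11]):print(proj(p,X))
s=sense();print(s)
E
```

```text
[[-0.9917  0.1244  0.0327  0.4356]
 [ 0.1286  0.9586  0.2542  0.0863]
 [ 0.0002  0.2563 -0.9666  0.3455]
 [ 0.      0.      0.      1.    ]] 59.09065626487517
[323.3045 253.3145]
[318.1761 140.7018]
[197.4121 -10.6442]
{'time_s': 3.325, 'joints': array([ 39.0375,   9.0317, -23.9098,   0.0097, -57.0499, -46.2502]), 'joint_velocities': array([-0.0087, -0.2983,  0.3647,  0.0795, -0.0852,  0.0782]), 'effort': array([ -0.011 , -25.1856,  16.7159,   3.7606,  -0.0365,  -0.0753]), 'tcp_pos': array([0.4446, 0.1547, 0.1997]), 'ee_rot': array([[-0.1255, -0.9921,  0.0002],
       [-0.9921,  0.1255, -0.    ],
       [-0.    , -0.0002, -1.    ]]), 'wrist_force': array([ 0.1164, -0.1462, -0.6634]), 'moment': array([ 0.0813, -0.0559,  0.0364]), 'gripper_width': 0.39714361236919626}
```

View pics/w1.png

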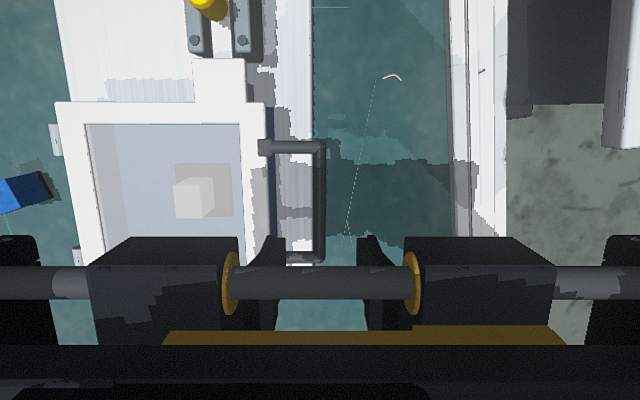

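The wrist picture shows the bar at u≈320 from v≈141 to 260, which matches the predicted position, between the fingers. I'll go down and grip.

Call:
{"op": "apply_moves", "data": {"steps": [[[0.4, 0, 0, 30, 0, 0, 0], [0.4, 0, 0, 30, 0, 0, 0], [0.4, 0, 0, 30, 0, 0, 0], [0.4, 0, 0, 22, 0, 0, 0], [0.4, 0, 0, 15, 0, 0, 0], [0.4, 0, 0, 0, 0, 0, 0]]]}}

```text
time_s: 4.08
tcp_pos: [0.4442, 0.1544, 0.0719]
ee_rot: [[-0.127, -0.992, -0.002], [-0.992, 0.127, -0.001], [0.002, 0.001, -1.0]]
wrist_force: [1.0, -0.1, 0.7]
gripper_width: 0.4
```

Call:
{"op": "apply_moves", "data": {"steps": [[[0, 0, 0, 0, 0, 0, 0], [0, 0, 0, 0, 0, 0, 0], [0, 0, 0, 0, 0, 0, 0], [0, 0, 0, 0, 0, 0, 0], [0, 0, 0, 0, 0, 0, 0]]]}}

```text
time_s: 4.7
tcp_pos: [0.4455, 0.1549, 0.0731]
ee_rot: [[-0.128, -0.992, 0.002], [-0.992, 0.128, 0.001], [-0.001, -0.002, -1.0]]
wrist_force: [4.8, -2.1, 0.6]
gripper_width: 0.106
```

Call:
{"op": "apply_moves", "data": {"steps": [[[0, 0, 0, -3, 0, 0, 0], [0, 0, 0, -3, 0, 0, 0], [0, 0, 0, -2, 0, 0, 0], [0, 0, 0, 0, 0, 0, 0]]]}}

```text
time_s: 5.2
tcp_pos: [0.4457, 0.1549, 0.0808]
ee_rot: [[-0.128, -0.992, 0.002], [-0.992, 0.128, 0.001], [-0.001, -0.002, -1.0]]
wrist_force: [6.0, -2.1, -2.5]
gripper_width: 0.101
```

Call:
{"op": "apply_moves", "data": {"steps": [[[0, 0, 0, -2, 0, 0, 0], [0, 0, 0, -2, 0, 0, 0], [0, 0, 0, 0, 0, 0, 0]]]}}

```text
time_s: 5.58
tcp_pos: [0.4459, 0.1549, 0.0847]
ee_rot: [[-0.128, -0.992, 0.003], [-0.992, 0.128, 0.001], [-0.001, -0.002, -1.0]]
wrist_force: [8.1, -3.3, -4.6]
gripper_width: 0.103
```

Call:
{"op": "apply_moves", "data": {"steps": [[[0, 0, 0, -1.5, 0, 0, 0], [0, 0, 0, 0, 0, 0, 0]]]}}

```text
time_s: 5.82
tcp_pos: [0.4459, 0.1549, 0.0855]
ee_rot: [[-0.129, -0.992, 0.003], [-0.992, 0.129, 0.001], [-0.001, -0.002, -1.0]]
wrist_force: [9.5, -3.4, -10.0]
gripper_width: 0.103
```

Call:
{"op": "apply_moves", "data": {"steps": [[[0, 0, 0, -1.5, 0, 0, 0], [0, 0, 0, 0, 0, 0, 0]]]}}

```text
time_s: 6.08
tcp_pos: [0.4459, 0.1549, 0.0861]
ee_rot: [[-0.129, -0.992, 0.002], [-0.992, 0.129, 0.001], [-0.001, -0.002, -1.0]]
wrist_force: [12.1, -3.5, -16.5]
gripper_width: 0.103
```

It is caught: the rise stopped at about 12–13 mm and the force climbed to 16 N. I'll lower, let go, and go to the knob.

Call:
{"op": "apply_moves", "data": {"steps": [[[0, 0, 0, 5, 0, 0, 0], [0, 0, 0, 5, 0, 0, 0], [0, 0, 0, 4.5, 0, 0, 0], [0.4, 0, 0, 0, 0, 0, 0], [0.4, 0, 0, 0, 0, 0, 0], [0.4, 0, 0, 0, 0, 0, 0], [0.4, 0, 0, -20, 0, 0, 0], [0.4, 0, 0, -35, 0, 0, 0], [0.5, 0, 0, -35, 0, 0, 0], [0.5, 0, 0, 0, 0, 0, 0]]]}}

```text
time_s: 7.32
tcp_pos: [0.4457, 0.1557, 0.1657]
ee_rot: [[-0.128, -0.992, 0.005], [-0.992, 0.128, 0.004], [-0.004, -0.005, -1.0]]
wrist_force: [-0.5, -0.6, -0.9]
gripper_width: 0.486
```

Call:
{"op": "apply_moves", "data": {"steps": [[[0.5, 34.5, -18, 0, 0, 0, 0], [0.5, 34.5, -18, 0, 0, 0, 0], [0.5, 34.5, -18, 0, 0, 0, 0], [0.5, 34.5, -18, 0, 0, 0, 0], [0.5, 0, 0, 0, 0, 0, 0], [0.5, 0, 0, 0, 0, 0, 0]]]}}

```text
time_s: 8.07
tcp_pos: [0.4974, 0.0086, 0.1622]
ee_rot: [[-0.129, -0.992, -0.002], [-0.992, 0.129, -0.0], [0.0, 0.002, -1.0]]
wrist_force: [-0.3, 0.7, -0.2]
gripper_width: 0.498
```

```bash
python3 - <<'E'
from h import *
np.set_printoptions(precision=4,suppress=True)
s=sense();print(s["tcp_pos"],s["wrist_force"])
p=capture("wrist");save(p,"w2.png")
print(proj(p,[.4994,.0083,.11]))
E
```

```text
[0.4974 0.0086 0.1622] [-0.2685  0.6506 -0.1688]
[317.3341 229.6302]
```

View pics/w2.png

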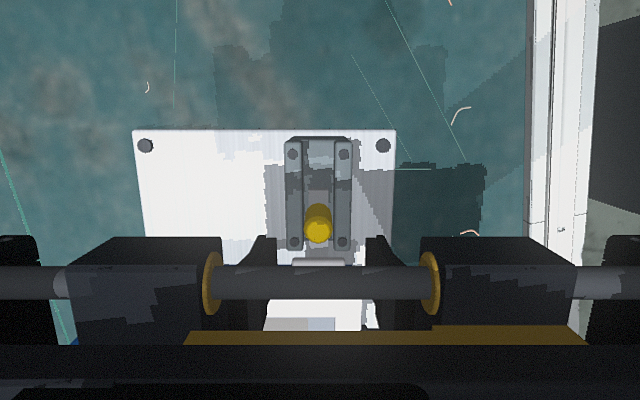

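The wrist picture shows the knob top at about (319,230), against a predicted (317,230), centred between the fingers. I'll go down and grip it.

Call:
{"op": "apply_moves", "data": {"steps": [[[0.5, 0, -2, 22, 0, 0, 0], [0.5, 0, 0, 22, 0, 0, 0], [0.5, 0, 0, 14, 0, 0, 0], [0.5, 0, 0, 8, 0, 0, 0], [0.5, 0, 0, 0, 0, 0, 0], [0, 0, 0, 0, 0, 0, 0], [0, 0, 0, 0, 0, 0, 0], [0, 0, 0, 0, 0, 0, 0], [0, 0, 0, 0, 0, 0, 0], [0, 0, 0, 0, 0, 0, 0]]]}}

```text
time_s: 9.38
tcp_pos: [0.4993, 0.0082, 0.0972]
ee_rot: [[-0.129, -0.992, -0.002], [-0.992, 0.129, -0.0], [0.0, 0.002, -1.0]]
wrist_force: [-4.7, 2.0, 5.4]
gripper_width: 0.198
```

Call:
{"op": "apply_moves", "data": {"steps": [[[0, 4, 0, 0, 0, 0, 0], [0, 4, 0, 0, 0, 0, 0], [0, 4, 0, 0, 0, 0, 0], [0, 0, 0, 0, 0, 0, 0]]]}}

```text
time_s: 9.88
tcp_pos: [0.4977, -0.0038, 0.0973]
ee_rot: [[-0.129, -0.992, -0.002], [-0.992, 0.129, -0.0], [0.0, 0.002, -1.0]]
wrist_force: [-4.4, 1.5, 6.2]
gripper_width: 0.199
```

Call:
{"op": "apply_moves", "data": {"steps": [[[0, 3, 0, 0, 0, 0, 0], [0, 2, 0, 0, 0, 0, 0], [0, 2, 0, 0, 0, 0, 0], [0, 0, 0, 0, 0, 0, 0]]]}}

```text
time_s: 10.38
tcp_pos: [0.4969, -0.0106, 0.0973]
ee_rot: [[-0.129, -0.992, -0.002], [-0.992, 0.129, -0.0], [0.0, 0.002, -1.0]]
wrist_force: [-4.3, 3.2, 4.5]
gripper_width: 0.201
```

Call:
{"op": "apply_moves", "data": {"steps": [[[0, 2, 0, 0, 0, 0, 0], [0, 2, 0, 0, 0, 0, 0], [0, 0, 0, 0, 0, 0, 0]]]}}

```text
time_s: 10.75
tcp_pos: [0.4963, -0.0145, 0.0972]
ee_rot: [[-0.129, -0.992, -0.002], [-0.992, 0.129, -0.0], [0.0, 0.002, -1.0]]
wrist_force: [-3.9, 1.8, 5.8]
gripper_width: 0.198
```

Call:
{"op": "apply_moves", "data": {"steps": [[[0, 2, 0, 0, 0, 0, 0], [0, 1, 0, 0, 0, 0, 0], [0, 0, 0, 0, 0, 0, 0]]]}}

```text
time_s: 11.12
tcp_pos: [0.4959, -0.0174, 0.0972]
ee_rot: [[-0.129, -0.992, -0.002], [-0.992, 0.129, 0.0], [0.0, 0.002, -1.0]]
wrist_force: [-4.9, 2.2, 5.8]
gripper_width: 0.198
```

Still sliding freely (26 mm so far); continue to the stop.

Call:
{"op": "apply_moves", "data": {"steps": [[[0, 2, 0, 0, 0, 0, 0], [0, 2, 0, 0, 0, 0, 0], [0, 0, 0, 0, 0, 0, 0]]]}}

```text
time_s: 11.5
tcp_pos: [0.4954, -0.0214, 0.0973]
ee_rot: [[-0.129, -0.992, -0.002], [-0.992, 0.129, -0.0], [0.0, 0.002, -1.0]]
wrist_force: [-3.9, 2.3, 5.8]
gripper_width: 0.197
```

Call:
{"op": "apply_moves", "data": {"steps": [[[0, 2, 0, 0, 0, 0, 0], [0, 1, 0, 0, 0, 0, 0], [0, 0, 0, 0, 0, 0, 0]]]}}

```text
time_s: 11.88
tcp_pos: [0.4954, -0.0224, 0.0972]
ee_rot: [[-0.129, -0.992, -0.0], [-0.992, 0.129, 0.003], [-0.003, 0.001, -1.0]]
wrist_force: [-5.4, 11.9, 5.3]
gripper_width: 0.199
```

Call:
{"op": "apply_moves", "data": {"steps": [[[0, 1, 0, 0, 0, 0, 0], [0, 1, 0, 0, 0, 0, 0], [0, 0, 0, 0, 0, 0, 0]]]}}

```text
time_s: 12.25
tcp_pos: [0.4954, -0.0227, 0.0971]
ee_rot: [[-0.129, -0.992, 0.001], [-0.992, 0.129, 0.005], [-0.006, -0.0, -1.0]]
wrist_force: [-6.8, 19.7, 6.4]
gripper_width: 0.195
```

Hard stop reached after about 31 mm, with 20 N. I'll ease off, let go, and return over the bar.

Call:
{"op": "apply_moves", "data": {"steps": [[[0, -2.5, 0, 0, 0, 0, 0], [0.5, 0, 0, 0, 0, 0, 0], [0.5, 0, 0, 0, 0, 0, 0], [0.5, 0, 0, 0, 0, 0, 0], [0.5, 0, 0, -20, 0, 0, 0], [0.5, 0, 0, -30, 0, 0, 0], [0.5, 0, 0, -20, 0, 0, 0], [0.4, 0, 0, 0, 0, 0, 0]]]}}

```text
time_s: 13.25
tcp_pos: [0.4971, -0.024, 0.1684]
ee_rot: [[-0.129, -0.992, 0.004], [-0.992, 0.129, 0.001], [-0.001, -0.004, -1.0]]
wrist_force: [-0.1, 0.2, 0.3]
gripper_width: 0.448
```

```bash
python3 - <<'E'
from h import *
np.set_printoptions(precision=4,suppress=True)
s=sense();print(s["tcp_pos"],s["wrist_force"])
R=np.array(s["ee_rot"]);print("to bar, tool axes mm",R.T@(np.array([.445,.1548,.17])-s["tcp_pos"])*1000)
p=capture("top");a=cv2.cvtColor(p["color"][110:310,200:440],cv2.COLOR_RGB2BGR)
cv2.imwrite("pics/t2.png",cv2.resize(a,(720,600),interpolation=cv2.INTER_CUBIC))
print("knob pred if full back",proj(p,[.4994-.128*.031,.0083-.992*.031,.11]))
E
```

```text
[ 0.4971 -0.024   0.1684] [-0.1197  0.2036  0.3233]
to bar, tool axes mm [-170.5692   74.6997   -1.6584]
knob pred if full back [408.2647 254.2912]
```

View pics/t2.png

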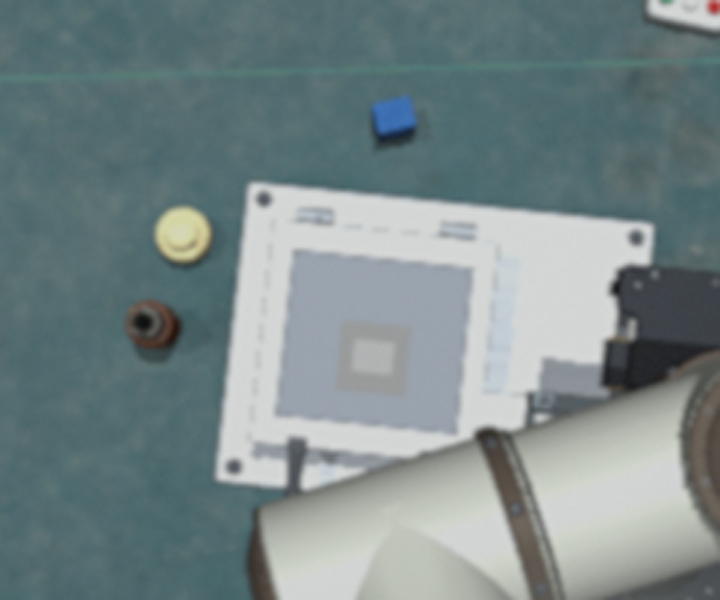

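The arm hides the knob in this picture; the bottle, weight and relay have not moved. Back to the bar.

Call:
{"op": "apply_moves", "data": {"steps": [[[0.4, -43, 18.5, 0, 0, 0, 0], [0.4, -43, 18.5, 0, 0, 0, 0], [0.4, -43, 18.5, 0, 0, 0, 0], [0.4, -42, 18.5, 0, 0, 0, 0], [0.4, 0, 0, 0, 0, 0, 0], [0.4, 0, 0, 0, 0, 0, 0]]]}}

```text
time_s: 14.05
tcp_pos: [0.444, 0.1547, 0.166]
ee_rot: [[-0.129, -0.992, -0.002], [-0.992, 0.129, -0.001], [0.002, 0.002, -1.0]]
wrist_force: [-0.5, 0.1, -0.3]
gripper_width: 0.398
```

```bash
python3 - <<'E'
from h import *
np.set_printoptions(precision=4,suppress=True)
s=sense();R=np.array(s["ee_rot"]);print(s["tcp_pos"],"to bar, tool axes mm",R.T@(np.array([.445,.1548,.072])-s["tcp_pos"])*1000)
p=capture("wrist");save(p,"w3.png")
for d in(0,.031):print(proj(p,[.4994-.128*d,.0083-.992*d,.11]))
t=capture("top")
for q in(p,t):
  for m in masks_of(q,"catch_knob")[:2]:print(m["confidence"],m["box"])
print(proj(t,[.4954,-.0224,.11]))
E
```

```text
[0.444  0.1547 0.166 ] to bar, tool axes mm [-0.3649 -1.1362 93.9652]
[173.7213 -32.2924]
[ 166.7055 -105.5824]
0.6 [193.4, 0.5, 28.3, 42.8]
0.67 [378.5, 249.5, 35.9, 10.2]
[408.2391 254.3081]
```

View pics/w3.png

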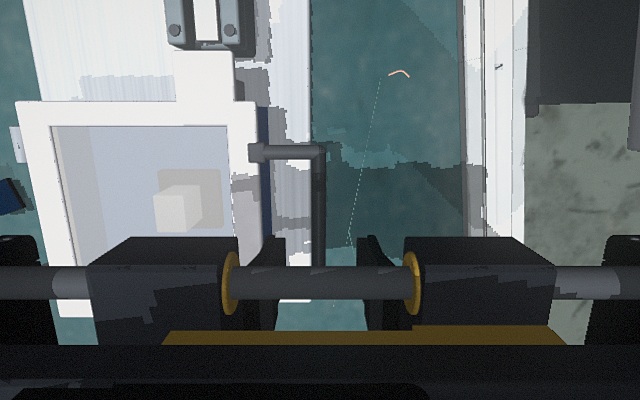

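The bar is between the fingers again at u≈320. In the top view the catch mask's right edge moved by 16 px (about 31 mm), so the knob is back. I'll regrip.

Call:
{"op": "apply_moves", "data": {"steps": [[[0.4, 0, -1, 30, 0, 0, 0], [0.4, 0, 0, 30, 0, 0, 0], [0.4, 0, 0, 22, 0, 0, 0], [0.4, 0, 0, 11, 0, 0, 0], [0, 0, 0, 0, 0, 0, 0], [0, 0, 0, 0, 0, 0, 0], [0, 0, 0, 0, 0, 0, 0], [0, 0, 0, 0, 0, 0, 0], [0, 0, 0, 0, 0, 0, 0]]]}}

```text
time_s: 15.38
tcp_pos: [0.4457, 0.1554, 0.0747]
ee_rot: [[-0.128, -0.992, 0.001], [-0.992, 0.128, 0.001], [-0.001, -0.001, -1.0]]
wrist_force: [-1.9, 0.7, 6.2]
gripper_width: 0.103
```

Call:
{"op": "apply_moves", "data": {"steps": [[[0, 0, 0, -5, 0, 0, 0], [0, 0, 0, -5, 0, 0, 0], [0, 0, 0, -5, 0, 0, 0], [0, 0, 0, -4, 0, 0, 0], [0, 0, 0, 0, 0, 0, 0]]]}}

```text
time_s: 16.0
tcp_pos: [0.4465, 0.1553, 0.0936]
ee_rot: [[-0.128, -0.992, 0.002], [-0.992, 0.128, 0.001], [-0.001, -0.002, -1.0]]
wrist_force: [6.5, -0.4, -3.0]
gripper_width: 0.102
```

```bash
python3 - <<'E'
import numpy as np
from h import sense
s=sense();print(s["tcp_pos"],s["wrist_force"],s["joints"])
z0=19; th0=np.arcsin(19/199)
th=np.linspace(th0,np.radians(67),15)
y=-199*(1-np.cos(th)); z=-199*np.sin(th)
print(np.round(np.c_[np.degrees(th[1:]),np.diff(y),np.diff(z)],1))
E
```

```text
[0.4464897  0.15526867 0.09362885] [ 6.50705844 -0.37770243 -2.97249029] [ 38.95882076  17.12518339 -31.69666087   0.06000376 -41.05234482
 -46.37660506]
[[  9.9  -2.  -15.1]
 [ 14.3  -3.2 -14.9]
 [ 18.7  -4.3 -14.6]
 [ 23.1  -5.4 -14.3]
 [ 27.5  -6.5 -13.8]
 [ 31.8  -7.5 -13.3]
 [ 36.2  -8.5 -12.6]
 [ 40.6  -9.5 -12. ]
 [ 45.  -10.4 -11.2]
 [ 49.4 -11.2 -10.4]
 [ 53.8 -12.   -9.5]
 [ 58.2 -12.7  -8.5]
 [ 62.6 -13.3  -7.5]
 [ 67.  -13.8  -6.5]]
```

Free now: 19 mm rise at 3 N. Follow the arc (tool −y is the fixture's +x).

Call:
{"op": "apply_moves", "data": {"steps": [[[0, 0, -2.8, -15.1, 0, 0, 0], [0, 0, -3.2, -14.9, 0, 0, 0], [0, 0, -4.3, -14.6, 0, 0, 0], [0, 0, -5.4, -14.3, 0, 0, 0], [0, 0, 0, 0, 0, 0, 0]]]}}

```text
time_s: 16.62
tcp_pos: [0.4605, 0.1533, 0.1521]
ee_rot: [[-0.13, -0.992, -0.001], [-0.992, 0.13, 0.001], [-0.001, 0.001, -1.0]]
wrist_force: [-0.6, 4.5, -2.7]
gripper_width: 0.105
```

Call:
{"op": "apply_moves", "data": {"steps": [[[0, 0, -6.5, -13.8, 0, 0, 0], [0, 0, -7.5, -13.3, 0, 0, 0], [0, 0, -8.5, -12.6, 0, 0, 0], [0, 0, -9.5, -12, 0, 0, 0], [0, 0, -10.4, -11.2, 0, 0, 0], [0, 0, 0, 0, 0, 0, 0]]]}}

```text
time_s: 17.38
tcp_pos: [0.5002, 0.148, 0.2151]
ee_rot: [[-0.129, -0.992, -0.006], [-0.992, 0.129, 0.0], [0.0, 0.006, -1.0]]
wrist_force: [-11.1, 7.3, 8.2]
gripper_width: 0.104
```

Small radial load (about 13 N); ease it and see.

Call:
{"op": "apply_moves", "data": {"steps": [[[0, -1, 1.5, -1.5, 0, 0, 0], [0, 0, 0, 0, 0, 0, 0]]]}}

```text
time_s: 17.62
tcp_pos: [0.5, 0.1482, 0.2151]
ee_rot: [[-0.129, -0.992, -0.004], [-0.992, 0.129, -0.002], [0.002, 0.004, -1.0]]
wrist_force: [-4.1, 1.0, 0.2]
gripper_width: 0.103
```

```bash
python3 - <<'E'
from h import *
np.set_printoptions(precision=4,suppress=True)
s=sense();print(s["tcp_pos"],s["wrist_force"],s["moment"])
p=capture("scene");a=cv2.cvtColor(p["color"][110:310,180:420],cv2.COLOR_RGB2BGR)
cv2.imwrite("pics/s3.png",cv2.resize(a,(720,600),interpolation=cv2.INTER_CUBIC))
E
```

```text
[0.5    0.1482 0.2151] [-4.1248  0.9758  0.1583] [ 0.4066  1.2179 -0.0217]
```

View pics/s3.png

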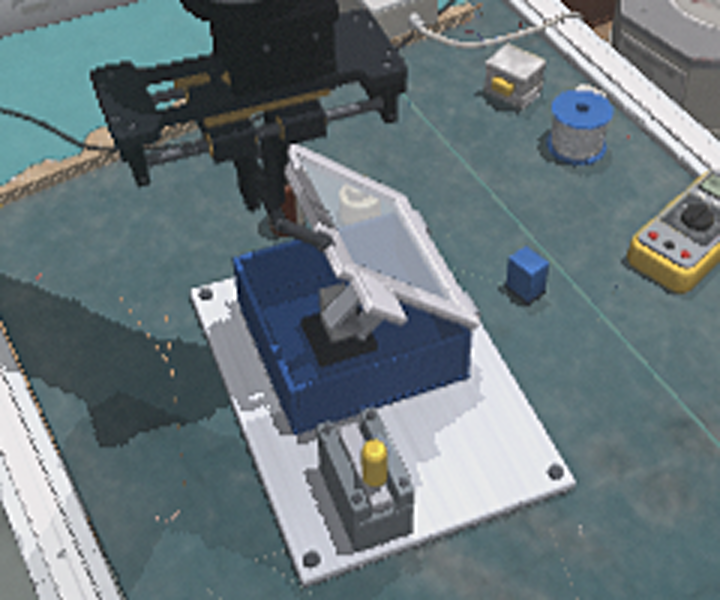

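The cover is up about 45° with the bar between the fingers, the knob is fully back, and the things around stand untouched. Continue.

Call:
{"op": "apply_moves", "data": {"steps": [[[0, 0, -11.2, -10.4, 0, 0, 0], [0, 0, -12, -9.8, 0, 0, 0], [0, 0, 0, 0, 0, 0, 0]]]}}

```text
time_s: 18.05
tcp_pos: [0.5243, 0.1451, 0.2377]
ee_rot: [[-0.129, -0.992, -0.002], [-0.992, 0.129, -0.001], [0.002, 0.002, -1.0]]
wrist_force: [-7.3, 1.3, 5.6]
gripper_width: 0.102
```

Call:
{"op": "apply_moves", "data": {"steps": [[[0, -1, -11.5, -9.5, 0, 0, 0], [0, 0, -12.5, -8.5, 0, 0, 0], [0, 0, 0, 0, 0, 0, 0]]]}}

```text
time_s: 18.42
tcp_pos: [0.5486, 0.1421, 0.2543]
ee_rot: [[-0.13, -0.992, -0.002], [-0.992, 0.13, -0.003], [0.003, 0.002, -1.0]]
wrist_force: [-3.8, -4.0, 0.5]
gripper_width: 0.104
```

Call:
{"op": "apply_moves", "data": {"steps": [[[0, 0.5, -9, -4, 0, 0, 0], [0, 0, -9, -3, 0, 0, 0], [0, 0, 0, 0, 0, 0, 0], [0, 0, 0, 0, 0, 0, 0]]]}}

```text
time_s: 18.92
tcp_pos: [0.566, 0.1398, 0.2625]
ee_rot: [[-0.129, -0.992, -0.001], [-0.992, 0.129, -0.002], [0.002, 0.0, -1.0]]
wrist_force: [-3.6, -3.8, 5.7]
gripper_width: 0.103
```

```bash
python3 - <<'E'
from h import *
np.set_printoptions(precision=4,suppress=True)
s=sense();print(s["tcp_pos"],s["wrist_force"])
b=np.array([.4455,.1549,.074]);xf=np.array([.992,-.128,0]);hg=b+.199*xf;hg[2]=.074
d=s["tcp_pos"]+[0,0,-.0005]-hg;print("angle",np.degrees(np.arctan2(d[2],-d@xf)),np.hypot(d[2],d@xf))
p=capture("scene");a=cv2.cvtColor(p["color"][110:310,180:420],cv2.COLOR_RGB2BGR)
cv2.imwrite("pics/s4.png",cv2.resize(a,(720,600),interpolation=cv2.INTER_CUBIC))
for t in("glue_mid","weight_mid","spare_relay_mid"):
    print(t,[(m["confidence"],m["box"]) for m in masks_of(p,t)[:1]])
E
```

```text
[0.566  0.1398 0.2625] [-3.6179 -3.8245  5.6942]
angle 67.55481102145123 0.20342257653493478
glue_mid [(0.62, [270.5, 158.3, 12.1, 30.5])]
weight_mid [(0.56, [293.1, 169.4, 14.8, 16.5])]
spare_relay_mid [(0.51, [347.8, 192.1, 14.5, 20.5])]
```

View pics/s4.png

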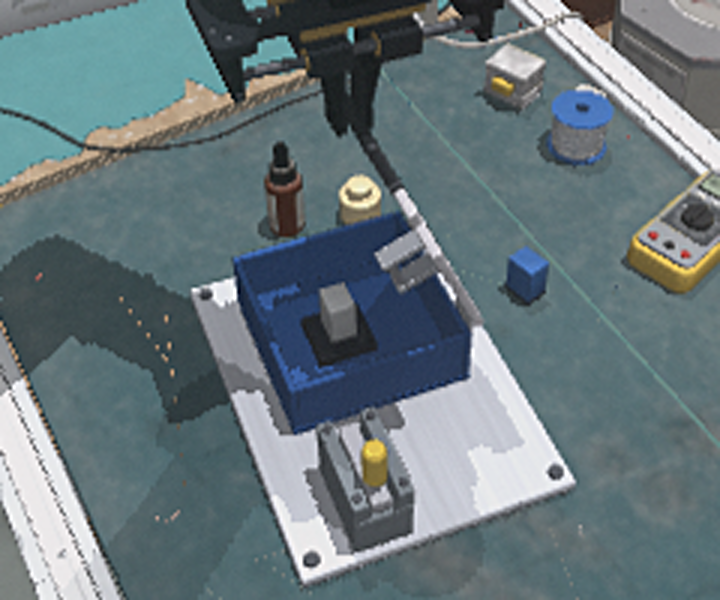

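The cover stands at about 67°, the bar is still in the fingers, the knob is fully back, and the bottle, weight and relay stand in place. I'll hand it in.

```bash
python3 -c "
from h import *
print(r.finish_job()); s=sense(); print(s['tcp_pos'],s['wrist_force'],s['gripper_width'])"
```

```text
the job is handed in; nothing more can be done
None
the job is handed in; nothing more can be done
```

The cover is open at about 67–68° and held by its bar handle, and the job is handed in.

- **Tug:** The cover was caught. It stopped about 12–13 mm up at the bar, and the pull rose to about 16 N, so I lowered it and let go.
- **Catch:** I gripped the yellow knob and slid it back about 31 mm, until it hit its stop at about 20 N.
- **Lift:** I took the bar again. The cover now rose freely at about 3 N, and I followed its arc up. One sideways load of about 15 N built up near 45°, and I eased it.

**Last checks:**
- **Cover angle:** It comes from the arm's position. The bar's measured distance from the hinge came out 4 mm too long (203 instead of 199 mm), so allow a degree or two.
- **Grip:** The opening of about 9 mm fits the 10 mm bar. Force on the wrist was under 8 N.
- **Scene picture:** It shows the knob fully back and the bottle, weight and relay standing in place.
- **Knob from above:** The arm hid the knob in one top view. I relied on the stop force, a later top-view mask shift that matched 31 mm, and the scene pictures.
- **Time:** About 19 s of the 58 s was used.

The state could not be read after hand-in, so the final second was not checked.

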